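Free the pawl and let down the last stand

ROBOT

A 6-joint arm with a two-finger parallel gripper is mounted at the origin on the work surface. World frame = base frame: x ahead of the robot, y to its left, z up, the work surface at z = 0. Lengths are in m, angles in rad, forces in N, time in s.
With the tool pointing down it reaches from about 0.3 to 0.775 m from the base axis. Payload 14.6 kg.
Tool frame: the origin (TCP) lies at the very end of the fingers, on their centre line; the grasp point (between the pads) lies manip.grip_depth behind it (manip.grip_depth is the distance from the TCP to the grasp point, in m); z points along the fingers, x is the direction in which the jaws open and shut, and the axes are right-handed (so a half turn about z gives the same grasp; the last joint's range is limited). The gripper opens to 94 mm and grips with 3 to 60 N. Pads are 16 mm wide; open, the fingers measure 119 mm over their backs; the gripper's body (75 mm by 177 mm) begins 78 mm behind the grasp point.
Start: joints at [-0.067, 0.3, 1.521, -0, 1.321, -0.067], TCP at [0.55, -0, 0.205] pointing down, gripper open.
Joint ranges: [-3.03, 3.03], [-0.79, 2.21], [0.23, 2.52], [-1.04, 4.18], [0, 3.07], [-2.55, 2.55]. Speed limits (rad/s): [2.22, 2.22, 2.57, 3.14, 3.14, 3.14].

INTERFACE

Orientations are given as a rotation vector (axis times angle).
In Python, from bench import manip gives the robot as it stands.
- The arm moves only by the shell command python3 -m creep 'ROWS' [OPENING] [FORCE]. ROWS is JSON, a list of rows, each an object with "slide": the shift along the tool's x, y, z in m, a list of three; "roll": the turn about the tool's z in rad. A call has 1 to 12 rows; each row shifts and turns the commanded pose from where the row before left it, along the tool's axes as they then stand; what a row does not reach is not made up. A row lasts 1/8 s, in which the tool goes at most 62.5 mm and 10.7 degrees, less where a joint would pass 70% of its speed; a pose out of reach is approached as far as the arm can. A call with a gripper value outside its range is refused whole. OPENING is the gripper command: -1 is fully open, 1 is shut, values between are in proportion, set as the call begins (- or left out, the last holds). The fingers move at their own pace and stop on an object; FORCE is the grip in N (left out, the last holds). Time passes only in rows, so rows that do not move let the fingers close. It gives the time, the measured TCP pose, the force and the opening at its end, in the units of the state.
- manip.get_state(): the state, without advancing time (a new reading comes with each control period).
- manip.get_image(name): name is "scene" or "side" or "wrist"; returns the picture (480x640x3 uint8, blue, green, red); there is no depth.
- manip.camera_model(name): a dict with "fx", "fy", "cx", "cy" (pixels), "k1" (the pictures are not rectified: a ray, as slopes to the right and down, at radius r is drawn at 1 + k1 r^2 times it, then the intrinsics apply), "R" (3x3) and "t" (3): a world point X has camera coordinates R X + t; the wrist camera has in their place "tool_from_camera" (4x4, takes a point from camera to tool coordinates, whose origin is the TCP and whose axes are the tool frame's). Camera axes: x right, y down, z forward; pixel columns grow to the right and rows downward; lengths in m; the calibration is good to about 2 mm. A picture is of the moment at which its call begins: read the wrist's pose just before it. camera_model takes no time and is no camera call.
- manip.job_done(): hands the job in, once; it reports no verdict.
The state is a dict: "t": time; "joint_pos": joint angles; "qvel": joint speeds; "joint_torque": joint torques, N m; "ee_pos": TCP position; "eef_rot": TCP orientation; "wrist_force": force on the tool from outside, world axes, zero at the start; "torque": the same for the moment, N m; "finger_gap": finger opening in m.
Only numpy, scipy, OpenCV 4.12 (cv2) and the standard library are available. Lean on these libraries where they do the work, as an engineer would, in place of code of your own. Each camera call takes 0.05 s, during which the arm holds its last target.

TASK

The iron foot of the cobbler's last stand is still jacked up: take the wooden-handled steel rod from the rubber mat and, keeping the hand off the pawl, flick the pawl with the rod out of the teeth and right over onto its back stop. Then ease the iron foot all the way down without slamming it, and leave the rod lying on the mat again. Do not shift the other things on the bench.

Things in the scene. Friction and masses are not known exactly. Their poses are not given: they have to be found in the camera images.
- jack: Last stand of dark cast iron, bolted down: base 180 x 160 x 24 mm, on it a 60 mm square sleeve 107 mm high. Out of it rises a 32 mm square post, toothed on its +y face (pitch 10 mm, tips 16 mm from the post axis), with an iron foot on top. Origin: post axis at bench height; x points to the foot's toe (away from the robot within 0.32 rad), y to the side with the pawl bracket, z up.
- ledge_mid (a point): Point of the stand 23 mm out in y from the post axis, 128.5 mm up. The pawl bracket, bolted in slots to the sleeve's +y face, ends in a flat ledge, 60 mm long along x and centred here, between the teeth and the pawl. Its top is at this point only in mid-slot: it sits anywhere from 12 mm lower to 12 mm higher, with pin and pawl, and no reading tells; a tool can feel it.
- pawl (a joint): Turn of the pawl, rad: 0 to 0.15 in the teeth (it falls in by its weight, 0.16 kg), 0.54 upright, 1.4 thrown back on its stop, leaning away from the post, where it stays. Short of upright it falls back in; past 0.75 it falls over by itself; under 3 N swings it. Steel bar 24 mm wide (along x, centred on ledge_mid), 12 mm thick, 43 mm long; its pin, along x, is 39 mm from the post axis, 2.5 mm above the ledge.
- pawl_gap (a point): Point 4.5 mm above ledge_mid, just as nominal: middle of the gap. Engaged, the pawl stands up from its pin (knuckle radius 8 mm, ears 38 mm over all) leaning 31 degrees in to the teeth. Teeth, ledge and pawl leave a three-cornered gap open at both ends along x: a 9 mm round bar lying on the ledge along x fits with 2.5 mm of play sideways, 3 mm upwards. 18 mm of ledge lie bare in front of the pawl.
- post (a joint): Height of post and iron foot above their lowest position, m (0 = all the way down); 0.03 to 0.06 at the start. They weigh 0.7 to 1 kg; the sleeve drags with 14 N, so the foot stays where it is left and must be pressed down with 4 to 10 N. With the pawl in the teeth it cannot go down more than one tooth.
- foot_top (a point): Point on the flat level top of the iron foot, straight above the post. The foot is a shoe-sole-shaped plate 16 mm thick and 195 mm long (62 mm behind this point, 133 mm ahead), 49 mm wide here, 69 mm at the ball. All the way down this point is 204 mm above the bench.
- rod_handle (a point): Middle of the rod's handle, half-way up. The rod: square wooden handle 24 x 24 mm, 110 mm long, and out of its end a straight round steel rod of 9 mm diameter; x points along it to the tip, z up as it lies. It weighs 0.18 kg, balances about 45 mm ahead of this point and lies flat on the mat, pointing away from the robot.
- rod_tip (a point): Rounded end of the rod, on its centre line, 195.5 mm ahead of the middle of the handle.
- mat: Black rubber mat 340 x 220 x 4 mm, fixed on the bench; origin under its centre, x along its long side.
- hammer: Bystander on the mat: hammer with a round wooden handle, 240 mm long.
- awl: Bystander on the mat: awl, dark round wooden handle 62 mm long with a thin 60 mm spike.
- glue: Bystander by the stand: grey bottle with a black cap, 68 mm wide, 165 mm tall.
- jar: Bystander by the stand: small glass jar with a steel lid, 64 mm wide, 85 mm tall.
- tacks: Bystander by the stand: wooden bowl, 84 mm wide, 42 mm tall.
- heel: Bystander by the stand: black rubber heel piece, 66 x 54 x 14 mm.

How it is judged:
By the outcome, as a careful person would: the job done as asked, in the order asked, and still so for the second after the job is handed in, with the robot touching nothing.
It also fails if it takes over 66 s, if anything falls off the work surface, if the arm or the gripper's body presses on something with over 40 N, if the wrist force passes 120 N, or if a joint passes its speed limit or range.

## Working session

There is one attempt and no reset: what is moved stays moved. The work goes in short steps, Python scripts to look and compute and a shell command to move; the robot and the scene stay as the last step left them, time stands still between calls to the robot, and variables do not carry over. Pictures are saved under pics/ and viewed, and the job is handed in when it is done.

```bash
ls; mkdir -p pics; python3 - <<'E'
from bench import manip
import cv2,numpy as np
print(manip.get_state()); print(manip.grip_depth)
for n in ["scene","side","wrist"]:
    im=manip.get_image(n); cv2.imwrite(f"pics/{n}0.png",im); print(n,manip.camera_model(n))
E
```

```text
pics
{'t': 0.0, 'joint_pos': array([-6.65860844e-02,  3.00488460e-01,  1.52156389e+00,  2.12828617e-07,
        1.32072185e+00, -6.66071508e-02]), 'qvel': array([0.00013319, 0.00022795, 0.00088832, 0.00086641, 0.00141822,
       0.00046398]), 'joint_torque': array([-1.53750298e-03, -5.31805658e+01, -3.52735734e+01,  7.07558286e-02,
        2.43994006e-02, -4.79655944e-05]), 'ee_pos': array([5.49737880e-01, 2.22555025e-05, 2.04884088e-01]), 'eef_rot': array([-3.14151327e+00, -3.30072491e-05,  1.85177799e-03]), 'wrist_force': array([-0.47657771, -0.40572684,  0.52146252]), 'torque': array([-0.04184125, -0.03595434, -0.02040996]), 'finger_gap': 0.09404661623209919}
0.0188
scene {'fx': 605.2239570751157, 'fy': 605.2239570751157, 'cx': 319.6037494229339, 'cy': 237.65082160355468, 'k1': -0.004392613109632541, 'R': array([[-0.88424433,  0.46684784,  0.01284743],
       [ 0.26727262,  0.52840994, -0.80582149],
       [-0.38298473, -0.70910932, -0.59201914]]), 't': array([ 0.55946126, -0.04292012,  1.64751739])}
side {'fx': 613.2722831979368, 'fy': 613.2722831979368, 'cx': 316.19461922010777, 'cy': 237.25682529663572, 'k1': 0.029876564043722235, 'R': array([[ 0.92302851, -0.38472421,  0.00237803],
       [-0.28826644, -0.69567457, -0.65798127],
       [ 0.25479566,  0.60664996, -0.75303054]]), 't': array([-0.59655875,  0.25821759,  1.12391791])}
wrist {'fx': 348.5020814691049, 'fy': 348.5020814691049, 'cx': 315.0583432048935, 'cy': 246.38441106598194, 'k1': -0.030401275629058314, 'tool_from_camera': array([[ 9.99998546e-01,  1.57049425e-03, -6.64923919e-04,
         4.31317810e-04],
       [-1.33072197e-03,  9.62372397e-01,  2.71730747e-01,
        -7.88713006e-02],
       [ 1.06665600e-03, -2.71729467e-01,  9.62373087e-01,
        -1.79518608e-01],
       [ 0.00000000e+00,  0.00000000e+00,  0.00000000e+00,
         1.00000000e+00]])}
```

View pics/scene0.png

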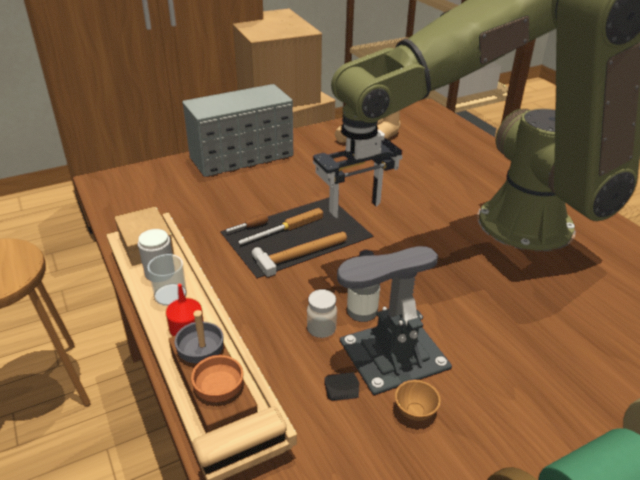

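View pics/side0.png

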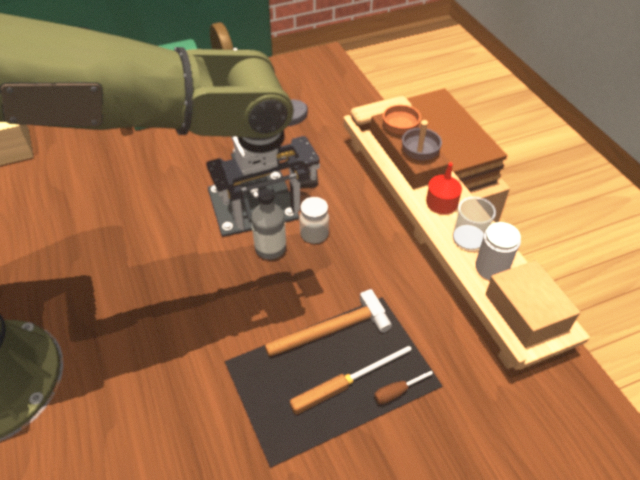

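View pics/wrist0.png

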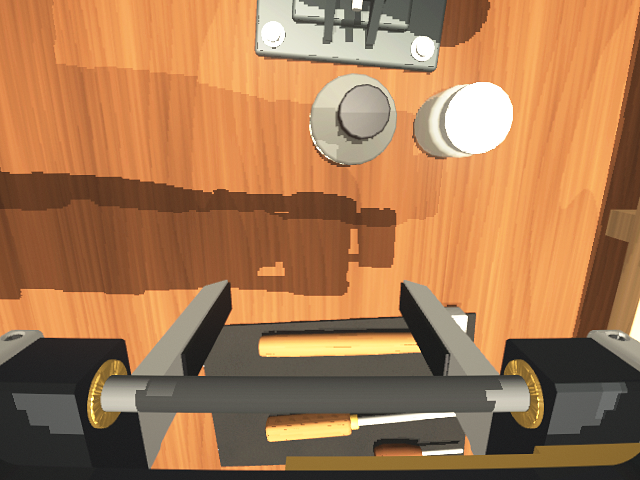

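The scene view shows the stand, with the foot's toe to the left. Its sole runs from about (340,270) to (437,255), and the pawl sits at about (405,325). The glue bottle is at (363,298). In the side view the rod's handle is at (293,405)–(350,378) and its tip at (410,348). In the wrist view the handle is at (265,428)–(355,423). First I'll get coarse positions.

```bash
cat > h.py <<'E'
from bench import manip
import cv2,numpy as np
from scipy.spatial.transform import Rotation as Ro
def ray(n,px,st=None):
    m=manip.camera_model(n)
    K=np.array([[m['fx'],0,m['cx']],[0,m['fy'],m['cy']],[0,0,1]])
    u=cv2.undistortPoints(np.array([[px]],float),K,np.array([m['k1'],0,0,0.]))[0,0]
    d=np.array([u[0],u[1],1.])
    if n!='wrist':
        R=np.array(m['R']);return -R.T@np.array(m['t']),R.T@d
    T=np.array(m['tool_from_camera']);W=Ro.from_rotvec(st['eef_rot']).as_matrix()
    return W@T[:3,3]+st['ee_pos'],W@T[:3,:3]@d
def onz(n,px,z,st=None):
    o,d=ray(n,px,st);return o+d*(z-o[2])/d[2]
def two(a,b):
    (o1,d1),(o2,d2)=a,b
    d1=d1/np.linalg.norm(d1);d2=d2/np.linalg.norm(d2)
    A=np.array([d1,-d2]).T;s=np.linalg.lstsq(A,o2-o1,rcond=None)[0]
    p,q=o1+d1*s[0],o2+d2*s[1];return (p+q)/2,np.linalg.norm(p-q)
def proj(n,X,st=None):
    m=manip.camera_model(n);X=np.array(X,float)
    if n!='wrist': R=np.array(m['R']);t=np.array(m['t'])
    else:
        T=np.array(m['tool_from_camera']);W=Ro.from_rotvec(st['eef_rot']).as_matrix()
        R=(W@T[:3,:3]).T;t=-R@(W@T[:3,3]+st['ee_pos'])
    K=np.array([[m['fx'],0,m['cx']],[0,m['fy'],m['cy']],[0,0,1]])
    return cv2.projectPoints(X.reshape(1,1,3),cv2.Rodrigues(R)[0],t,K,np.array([m['k1'],0,0,0.]))[0][0,0]
E
python3 - <<'E'
from h import *
np.set_printoptions(precision=4,suppress=True)
st=manip.get_state()
print('side hs',onz('side',(293,405),.016),'he',onz('side',(350,378),.016),'tip',onz('side',(410,348),.016))
print('scene hs',onz('scene',(321,213),.016),'he',onz('scene',(288,226),.016),'tip',onz('scene',(241,243),.016))
print('wrist',onz('wrist',(267,428),.028,st),onz('wrist',(355,424),.016,st))
print('bolts scene',[onz('scene',p,.026) for p in [(350,340),(441,361),(377,383)]])
print('bolts wrist',[onz('wrist',p,.026,st) for p in [(272,34),(423,48)]])
print('glue',onz('wrist',(364,111),.165,st),'jar',onz('wrist',(480,118),.085,st),onz('scene',(321,301),.085))
for n in ['scene','side']:print(n,ray(n,(320,240))[0])
im=cv2.imread('pics/scene0.png')[210:420,270:490];cv2.imwrite('pics/crop0.png',cv2.resize(im,None,fx=3.5,fy=2.85,interpolation=cv2.INTER_CUBIC))
E
```

```text
side hs [ 0.4905 -0.2685  0.016 ] he [ 0.6042 -0.2594  0.016 ] tip [ 0.7339 -0.246   0.016 ]
scene hs [ 0.4875 -0.2674  0.016 ] he [ 0.5935 -0.2525  0.016 ] tip [ 0.7312 -0.2387  0.016 ]
wrist [ 0.4896 -0.2597  0.028 ] [ 0.6019 -0.2643  0.016 ]
bolts scene [array([0.6604, 0.186 , 0.026 ]), array([0.528 , 0.3184, 0.026 ]), array([0.6712, 0.3074, 0.026 ])]
bolts wrist [array([0.5099, 0.181 , 0.026 ]), array([0.6501, 0.1698, 0.026 ])]
glue [0.5789 0.1003 0.165 ] jar [0.6845 0.1035 0.085 ] [0.6892 0.1108 0.085 ]
scene [1.1371 0.9298 0.9336]
side [ 0.3387 -0.7317  1.0177]
```

View pics/crop0.png

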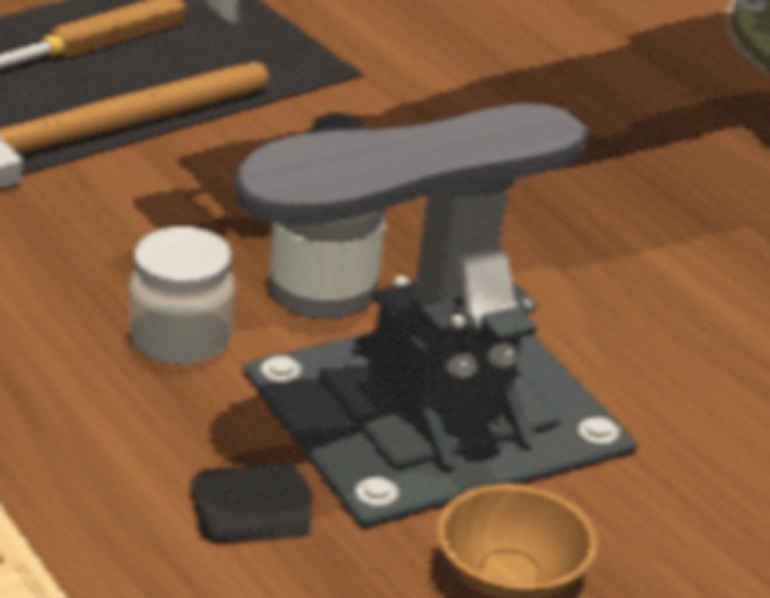

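```bash
python3 -m creep '[{"slide":[0.004,0.05,0],"roll":0},{"slide":[0.004,0.05,0],"roll":0},{"slide":[0.004,0.05,0],"roll":0},{"slide":[0.004,0.05,0],"roll":0},{"slide":[0.003,0.055,0],"roll":0}]' 0.06 20
python3 -m creep '[{"slide":[0,0,0],"roll":0.184},{"slide":[0,0,0],"roll":0.184},{"slide":[0,0,0],"roll":0.184},{"slide":[0,0,0],"roll":0.184},{"slide":[0,0,0],"roll":0.184},{"slide":[0,0,0],"roll":0.184},{"slide":[0,0,0],"roll":0.184},{"slide":[0,0,0],"roll":0.182},{"slide":[0,0,0],"roll":0}]'
python3 - <<'E'
from h import *
st=manip.get_state();print(st)
for n in ['wrist','side','scene']: cv2.imwrite(f'pics/{n}1.png',manip.get_image(n))
np.save('st1.npy',[*st['ee_pos'],*st['eef_rot']])
E
```

```text
t: 0.78
ee_pos: [0.5689, -0.2565, 0.2053]
eef_rot: [-3.141, -0.001, 0.0]
wrist_force: [0.5, 0.7, 1.0]
finger_gap: 0.0477
t: 1.9
ee_pos: [0.5689, -0.255, 0.2052]
eef_rot: [2.332, -2.105, -0.001]
wrist_force: [0.2, 0.0, 0.0]
finger_gap: 0.0441
{'t': 1.9, 'joint_pos': array([-4.80048930e-01,  4.66198257e-01,  1.29375715e+00,  8.52124014e-06,
        1.38213281e+00,  9.88824567e-01]), 'qvel': array([-7.89734635e-05,  1.19484866e-03, -2.12834677e-03, -8.69294489e-04,
       -5.73489549e-07, -1.08359448e-01]), 'joint_torque': array([-2.86170939e-02, -6.32884812e+01, -3.60876954e+01,  5.08333999e-02,
       -5.67917421e-02,  2.12984093e+00]), 'ee_pos': array([ 0.5689272 , -0.25495853,  0.20518069]), 'eef_rot': array([ 2.33162798e+00, -2.10532233e+00, -7.56655383e-04]), 'wrist_force': array([0.23340052, 0.04843474, 0.00875023]), 'torque': array([ 0.02733942,  0.14078444, -0.04032013]), 'finger_gap': 0.04409169133366899}
```

View pics/wrist1.png

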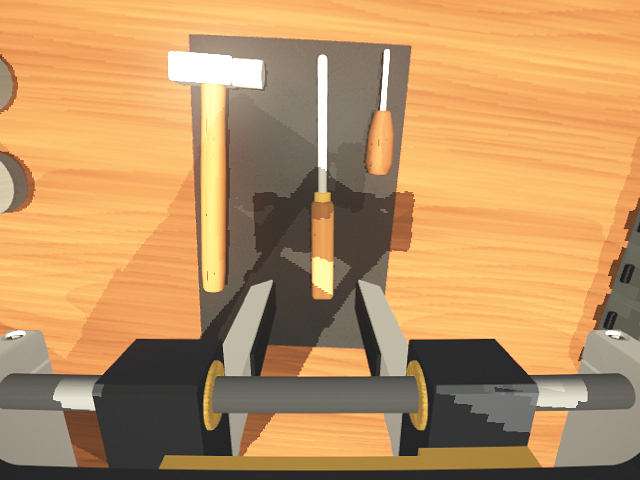

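View pics/side1.png

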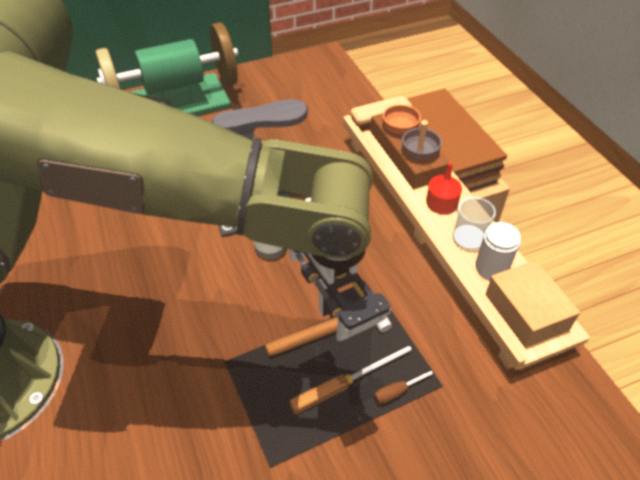

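The wrist view shows the rod running straight up the image, with the handle from (323,298) to (322,197) and the tip at (322,56). The hammer handle is at column 213 and the awl is at (380,145).

```bash
python3 - <<'E'
from h import *
np.set_printoptions(precision=4,suppress=True)
st=manip.get_state()
s=np.load('st1.npy');st={'ee_pos':s[:3],'eef_rot':s[3:]}
im=cv2.imread('pics/wrist1.png');h=cv2.cvtColor(im,cv2.COLOR_BGR2HSV)
for r in (70,100,130,160,180,205,230,260,290):
    row=h[r,295:350]; m=(row[:,2]>120)&((row[:,1]>120)|(row[:,1]<30)) ; c=np.where(row[:,2]>95)[0]+295; print(r,c.min() if len(c) else 0,c.max() if len(c) else 0)
tip=onz('wrist',(322,55),.016,st);b=onz('wrist',(323,298),.028,st);f=onz('wrist',(322,194),.016,st)
print('tip',tip,'back',b,'front',f,np.linalg.norm((tip-b)[:2]))
print('side back,tip',onz('side',(293,406),.016),onz('side',(410,348),.016))
print('hammer',onz('wrist',(213,291),.02,st),onz('wrist',(213,100),.02,st),'awl',onz('wrist',(367,165),.01,st),onz('wrist',(386,50),.01,st))
yaw=np.arctan2(*(tip-b)[[1,0]]);print('yaw',yaw,'toolyaw',2*np.arctan2(s[4],s[3]))
E
```

```text
70 295 349
100 295 349
130 295 349
160 295 349
180 295 349
205 311 333
230 311 333
260 295 340
290 312 333
tip [ 0.7346 -0.2449  0.016 ] back [ 0.4892 -0.2725  0.028 ] front [ 0.602  -0.2593  0.016 ] 0.24701930540950598
side back,tip [ 0.4898 -0.2702  0.016 ] [ 0.7339 -0.246   0.016 ]
hammer [ 0.4812 -0.1483  0.02  ] [ 0.6831 -0.1431  0.02  ] awl [ 0.6364 -0.3032  0.01  ] [ 0.7471 -0.3063  0.01  ]
yaw 0.11199507832104683 toolyaw -1.4688750975067584
```

```bash
python3 -m creep '[{"slide":[0.0085,0.001,0.04],"roll":-0.011},{"slide":[0,0,0.04],"roll":0},{"slide":[0,0,0.04],"roll":0},{"slide":[0,0,0.03],"roll":0},{"slide":[0,0,0.015],"roll":0},{"slide":[0,0,0],"roll":0}]'
python3 - <<'E'
from h import *
cv2.imwrite(f'pics/wrist2.png',manip.get_image('wrist'))
E
```

```text
t: 2.8
ee_pos: [0.5687, -0.2635, 0.0401]
eef_rot: [2.343, -2.092, -0.002]
wrist_force: [0.5, 0.1, 0.2]
finger_gap: 0.0441
```

View pics/wrist2.png

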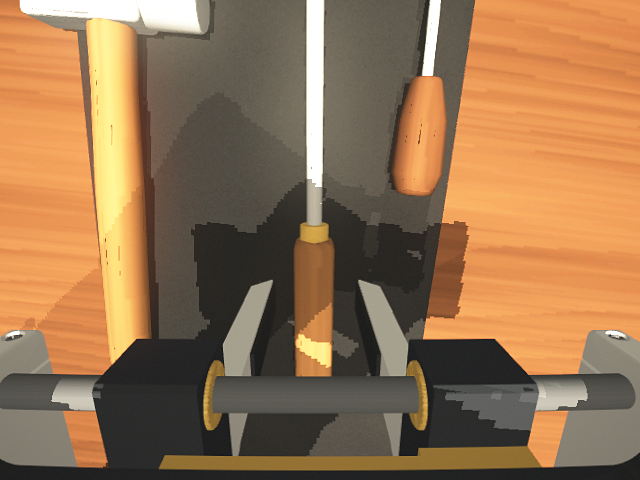

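The handle is centred between the fingers (column 315) and aligned with them. I'll go down the rest of the way and grip.

```bash
python3 -m creep '[{"slide":[0,0,0.018],"roll":0},{"slide":[0,0,0.01],"roll":0},{"slide":[0,0,0.0055],"roll":0},{"slide":[0,0,0],"roll":0}]'
python3 -m creep '[{"slide":[0,0,0],"roll":0},{"slide":[0,0,0],"roll":0},{"slide":[0,0,0],"roll":0},{"slide":[0,0,0],"roll":0}]' 1 55
```

```text
t: 3.35
ee_pos: [0.5687, -0.2635, 0.0065]
eef_rot: [2.342, -2.094, -0.001]
wrist_force: [-0.7, -0.6, 0.7]
finger_gap: 0.0445
t: 3.85
ee_pos: [0.569, -0.2636, 0.0073]
eef_rot: [-2.342, 2.094, -0.001]
wrist_force: [-0.5, 0.9, 2.4]
finger_gap: 0.023
```

```bash
python3 -m creep '[{"slide":[0,0,-0.02],"roll":0},{"slide":[0,0,-0.05],"roll":0},{"slide":[0,0,-0.06],"roll":0},{"slide":[0,0,-0.06],"roll":0},{"slide":[0,0,-0.06],"roll":0},{"slide":[0,0,-0.05],"roll":0}]'
python3 -m creep '[{"slide":[-0.0455,0.007,0],"roll":0},{"slide":[-0.0455,0.007,0],"roll":0},{"slide":[-0.0455,0.007,0],"roll":0},{"slide":[-0.0455,0.007,0],"roll":0},{"slide":[-0.0455,0.007,0],"roll":0},{"slide":[-0.0455,0.007,0],"roll":0},{"slide":[-0.0455,0.007,0],"roll":0},{"slide":[-0.0455,0.007,0],"roll":0},{"slide":[-0.0455,0.007,0],"roll":0},{"slide":[-0.0455,0.007,0],"roll":0},{"slide":[0,0,0],"roll":0},{"slide":[0,0,0],"roll":0}]'
python3 - <<'E'
from h import *
st=manip.get_state()
for n in ['wrist','side','scene']: cv2.imwrite(f'pics/{n}3.png',manip.get_image(n))
np.save('st3.npy',[*st['ee_pos'],*st['eef_rot']])
E
```

```text
t: 4.6
ee_pos: [0.5684, -0.2633, 0.311]
eef_rot: [-2.342, 2.094, -0.004]
wrist_force: [0.9, -0.2, -2.3]
finger_gap: 0.0236
t: 6.1
ee_pos: [0.4484, 0.1804, 0.3076]
eef_rot: [-2.342, 2.093, -0.001]
wrist_force: [-0.6, -0.6, -1.6]
finger_gap: 0.0233
```

View pics/wrist3.png

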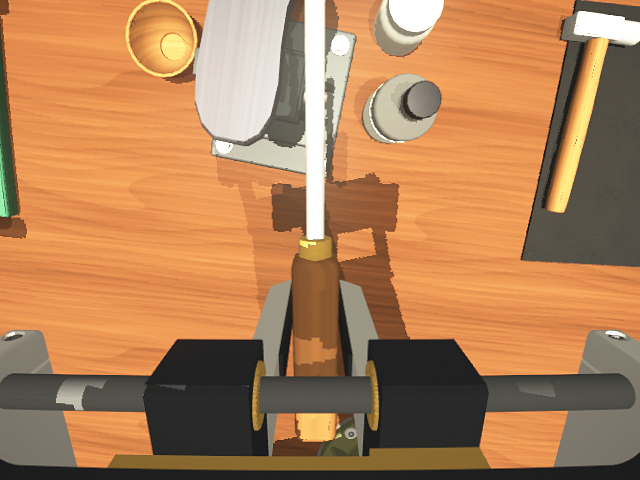

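View pics/side3.png

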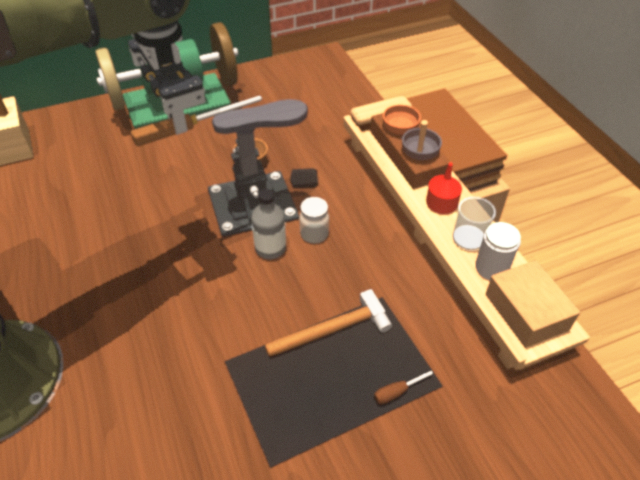

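View pics/scene3.png

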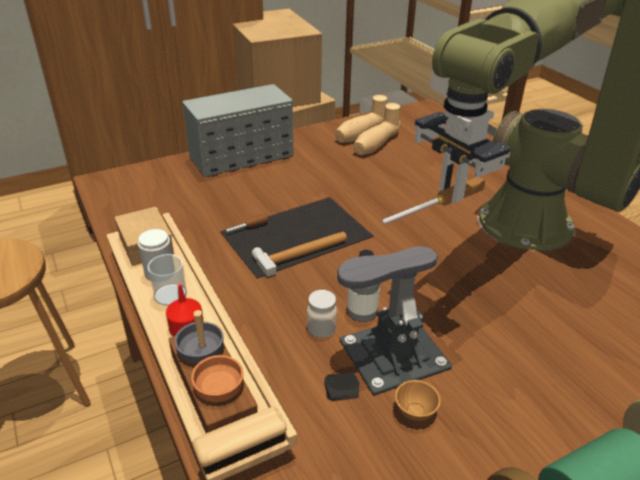

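The rod is held straight in the hand and all bystanders are untouched. Next I'll locate the stand from its four base bolts and its foot in the three views.

```bash
python3 - <<'E'
from h import *
np.set_printoptions(precision=4,suppress=True)
s=np.load('st3.npy');st={'ee_pos':s[:3],'eef_rot':s[3:]}
def blobs(f,x0,y0,x1,y1,lo=165,smax=70):
    im=cv2.imread(f);h=cv2.cvtColor(im,cv2.COLOR_BGR2HSV)
    m=((h[...,2]>lo)&(h[...,1]<smax)).astype(np.uint8)
    k=np.zeros_like(m);k[y0:y1,x0:x1]=m[y0:y1,x0:x1]
    n,l,S,c=cv2.connectedComponentsWithStats(k)
    return [(c[i],S[i,4],S[i,2],S[i,3]) for i in range(1,n) if S[i,4]>8]
for n,b in [('scene',(335,290,460,400)),('side',(195,165,310,250)),('wrist',(200,20,360,170))]:
    print(n)
    for c,a,w,hh in blobs(f'pics/{n}3.png',*b): print(c,a,w,hh,onz(n,c,.028,st))
for n,(x0,y0,x1,y1) in {'side':(185,80,325,250),'wrist':(180,0,380,200)}.items():
    cv2.imwrite(f'pics/{n}3c.png',cv2.resize(cv2.imread(f'pics/{n}3.png')[y0:y1,x0:x1],None,fx=3.5,fy=3.0 if n=='wrist' else 3.5,interpolation=cv2.INTER_CUBIC))
E
```

```text
scene
[409.191  310.4673] 199 13 21 [0.5022 0.17   0.028 ]
[349.7647 338.5441] 68 11 8 [0.6599 0.1839 0.028 ]
[440.7818 360.2909] 55 10 8 [0.5285 0.3181 0.028 ]
[377.2299 381.9425] 87 12 9 [0.6705 0.3068 0.028 ]
side
[274.7812 175.0781] 64 11 8 [0.6583 0.2819 0.028 ]
[215.2807 187.9298] 57 10 7 [0.517  0.2936 0.028 ]
[254.     190.0784] 51 7 10 [0.597 0.253 0.028]
[305.2475 210.8069] 202 10 29 [0.6811 0.1471 0.028 ]
[289.5068 211.2466] 73 11 9 [0.6483 0.1593 0.028 ]
[227.1286 225.6571] 70 11 8 [0.5074 0.1707 0.028 ]
[265.6265 243.0964] 83 11 13 [0.568  0.0915 0.028 ]
wrist
[238.5553  75.3408] 8802 85 122 [0.6021 0.2906 0.028 ]
[305.7374 105.6776] 6439 143 150 [0.5766 0.206  0.028 ]
[265.8 135.1] 10 4 3 [0.5363 0.2523 0.028 ]
```

View pics/side3c.png

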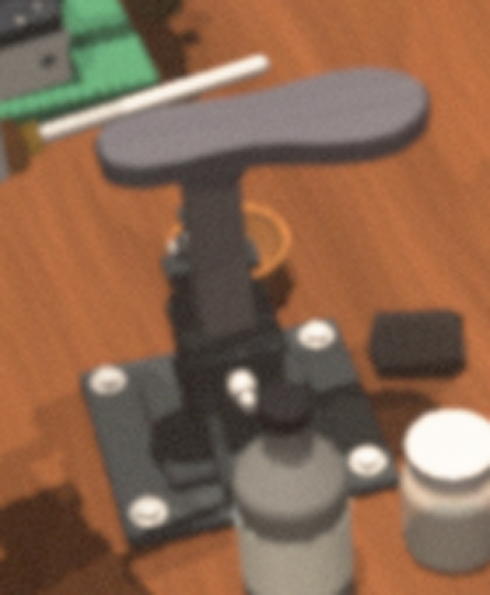

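View pics/wrist3c.png

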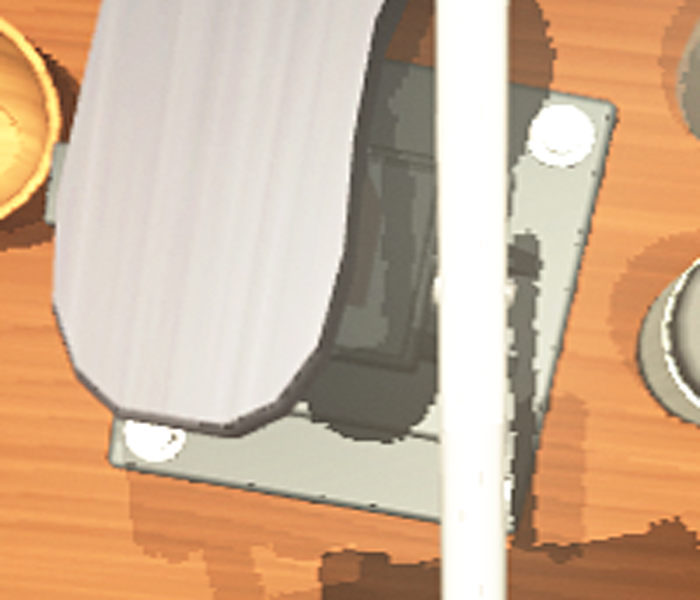

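```bash
python3 - <<'E'
from h import *
np.set_printoptions(precision=4,suppress=True)
S=[(349.76,338.54),(440.78,360.29),(377.23,381.94)];D=[(289.5,211.25),(215.28,187.93),(274.78,175.08)]
P=[two(ray('scene',a),ray('side',b)) for a,b in zip(S,D)]
for p in P:print(p)
P=[p[0] for p in P]
print('c',(P[0]+P[1])/2, 'edges',np.linalg.norm(P[2]-P[1]),np.linalg.norm(P[2]-P[0]))
d=P[2]-P[1];print('yaw x',np.arctan2(d[1],d[0]));e=P[2]-P[0];print('yaw y',np.arctan2(-e[0],e[1]))
z=np.mean([p[2] for p in P]);q=onz('side',(227.13,225.66),z);print('4th',q)
s=np.load('st3.npy');st={'ee_pos':s[:3],'eef_rot':s[3:]}
print('wrist +-bolt',onz('wrist',(340.5,44.5),z,st),'--? ')
# foot toe/heel: scene toe end, heel end
E
```

```text
(array([0.6525, 0.1721, 0.0138]), np.float64(0.0003574866688939685))
(array([0.5193, 0.3085, 0.0139]), np.float64(0.0005530343873016836))
(array([0.663 , 0.2968, 0.0135]), np.float64(5.274967581180061e-06))
c [0.5859 0.2403 0.0138] edges 0.14413304035288496 0.12510106635995102
yaw x -0.08108509376030097
yaw y -0.08367533464933709
4th [0.5098 0.1838 0.0137]
wrist +-bolt [0.6533 0.1718 0.0137] --?
```

```bash
python3 - <<'E'
from h import *
np.set_printoptions(precision=4,suppress=True)
c=np.array([.586,.2403,0]);R=Ro.from_euler('z',-.0825).as_matrix()
J=lambda x,y,z:c+R@np.array([x,y,z])
a=cv2.imread('pics/scene3.png');k=5;x0,y0=340,230
im=cv2.resize(a[y0:350,x0:x0+150],None,fx=k,fy=k,interpolation=cv2.INTER_CUBIC)
def P(p): q=proj('scene',p);return tuple(int(v) for v in (q-[x0,y0])*k+k/2)
for dz,col in((-.012,(0,0,255)),(0,(0,255,0)),(.012,(255,0,0))):
    L=.131+dz-.0025
    def pl(sx,l,t): # along pawl l, thickness t outward
        th=np.radians(31);return J(sx,.039-l*np.sin(th)+t*np.cos(th),L+.0025+l*np.cos(th)+t*np.sin(th))
    pts=[P(pl(-.012,.008,.006)),P(pl(.012,.008,.006)),P(pl(.012,.043,.006)),P(pl(-.012,.043,.006))]
    cv2.polylines(im,[np.array(pts)],True,col,1)
for h in(.03,.045,.06):
    for p in [J(-.062,0,.204+h),J(.133,0,.204+h),J(0,0,.204+h),J(0,.0245,.204+h),J(0,-.0245,.204+h)]: cv2.circle(im,P(p),3,(0,int(255*(h-.03)/.03),255),-1)
cv2.imwrite('pics/ov.png',im)
E
```

```text
(no output)
```

View pics/ov.png

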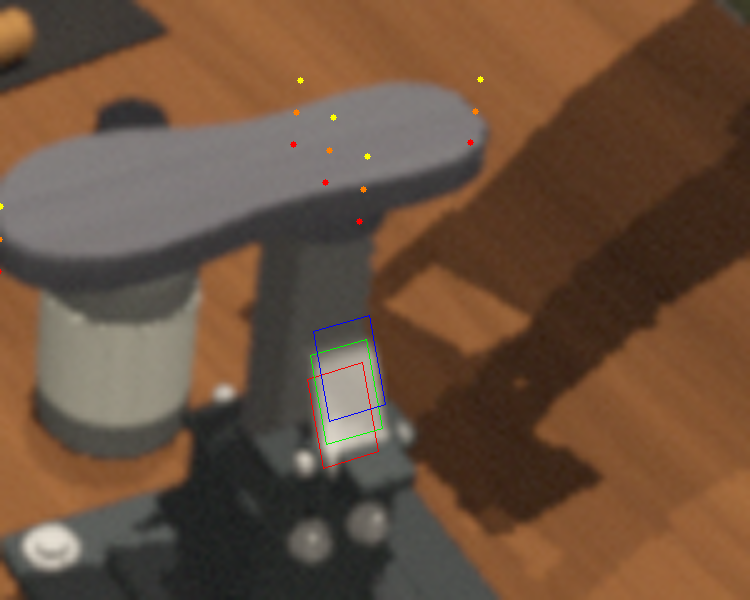

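The overlay fits. The pawl's bright face matches a ledge about 1–3 mm below nominal, and the heel fits a foot height near 0.043. Next I'll measure the rod tip in the hand.

```bash
python3 - <<'E'
from h import *
np.set_printoptions(precision=4,suppress=True)
s=np.load('st3.npy')
for n,x0,y0 in(('side',185,80),('scene',370,180)):
    cv2.imwrite(f'pics/{n}tip.png',cv2.resize(cv2.imread(f'pics/{n}3.png')[y0:y0+60,x0:x0+80],None,fx=8,fy=8,interpolation=cv2.INTER_CUBIC))
yaw=2*np.arctan2(s[4],s[3]);yaw=(yaw+np.pi)%(2*np.pi)-np.pi;print('toolyaw',yaw,s[:3])
E
```

```text
toolyaw -1.4587546374561873 [0.4484 0.1804 0.3076]
```

View pics/sidetip.png

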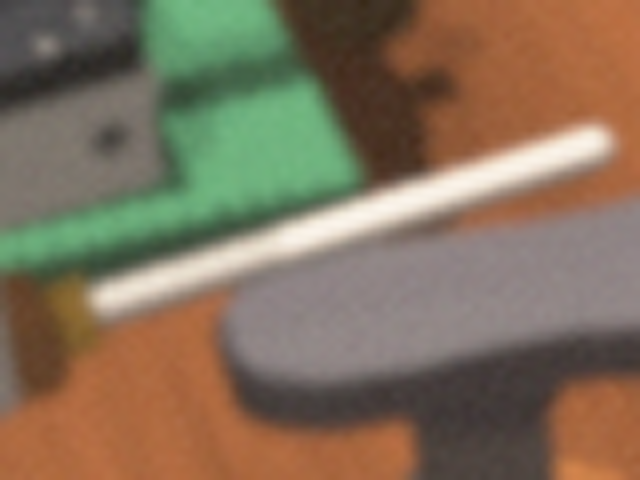

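View pics/scenetip.png

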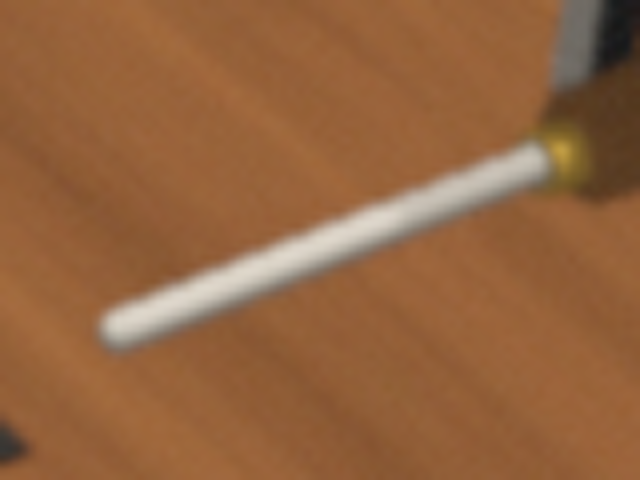

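```bash
python3 - <<'E'
from h import *
np.set_printoptions(precision=4,suppress=True)
s=np.load('st3.npy')
t,e=two(ray('scene',(382.9,220.6)),ray('side',(260.8,97.2)));b,e2=two(ray('scene',(437.8,199.2)),ray('side',(196.2,117.2)))
print(t,e,b,e2,np.linalg.norm(t-b))
W=Ro.from_rotvec(s[3:]).as_matrix()
print('tool coords tip',W.T@(t-s[:3]),'base',W.T@(b-s[:3]))
E
```

```text
[0.6137 0.1972 0.3174] 0.0010529986861059547 [0.4841 0.1849 0.3181] 0.0029554434080947714 0.13018625582404242
tool coords tip [ 0.0018 -0.1662 -0.0097] base [-0.0005 -0.036  -0.0104]
```

```bash
python3 -m creep '[{"slide":[0,0,0],"roll":0.0975},{"slide":[0,0,0],"roll":0.097},{"slide":[-0.03,0.036,0],"roll":0},{"slide":[-0.03,0.036,0],"roll":0},{"slide":[-0.0346,0.039,0],"roll":0},{"slide":[0,0,0.05],"roll":0},{"slide":[0,0,0.05],"roll":0},{"slide":[0,0,0.04],"roll":0},{"slide":[0,0,0.0216],"roll":0},{"slide":[0,0,0],"roll":0},{"slide":[0,0,0],"roll":0}]'
python3 - <<'E'
from h import *
np.set_printoptions(precision=4,suppress=True)
st=manip.get_state();c=np.array([.586,.2403,0]);R=Ro.from_euler('z',-.0825).as_matrix()
print('jack TCP',R.T@(st['ee_pos']-c),'yaw',2*np.arctan2(st['eef_rot'][1],st['eef_rot'][0]))
for n in ['wrist','side','scene']: cv2.imwrite(f'pics/{n}4.png',manip.get_image(n))
cv2.imwrite('pics/scene4c.png',cv2.resize(cv2.imread('pics/scene4.png')[220:370,340:540],None,fx=4,fy=4,interpolation=cv2.INTER_CUBIC))
E
```

```text
t: 7.62
ee_pos: [0.3464, 0.2842, 0.1465]
eef_rot: [-2.126, 2.311, -0.0]
wrist_force: [0.3, -0.6, -1.3]
finger_gap: 0.0235
jack TCP [-0.2424  0.0241  0.1465] yaw 4.629000118620313
```

View pics/scene4c.png

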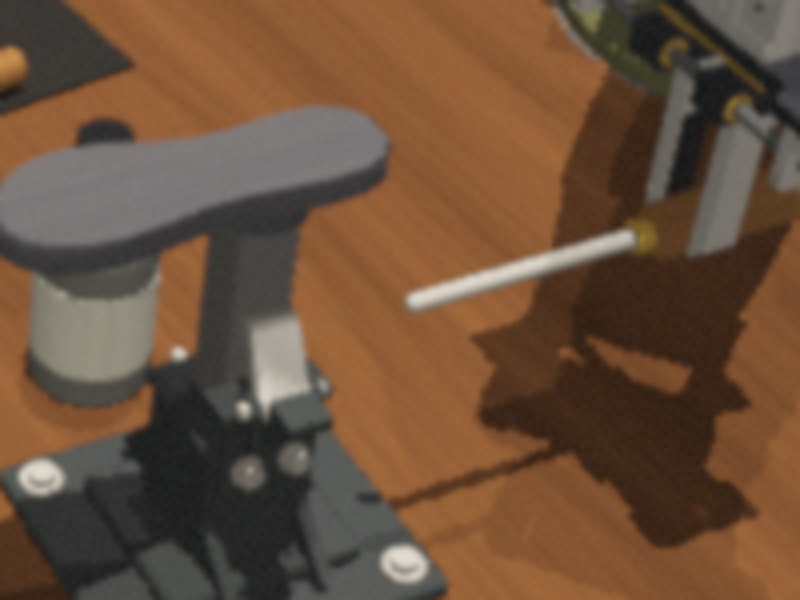

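View pics/wrist4.png

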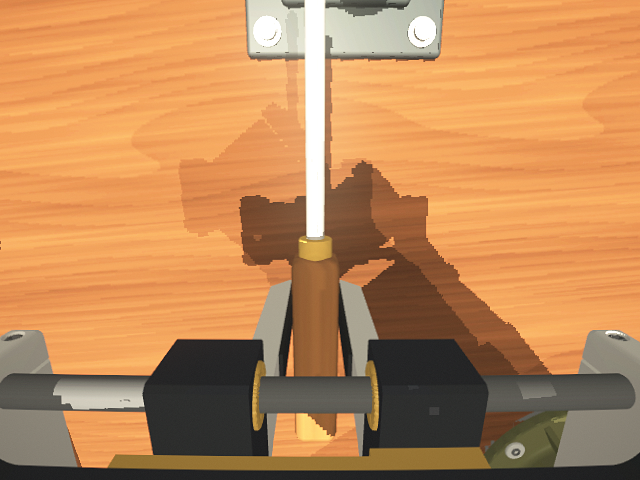

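The scene view shows the rod level, with its tip at about (442,295), in front of the bare ledge. In the wrist view the two near bolts are at (267,31) and (424,31). I'll check these in stand coordinates.

```bash
cat >> h.py <<'E'
JC=np.array([.586,.2403,0]);JR=Ro.from_euler('z',-.0825).as_matrix()
tj=lambda p:JR.T@(np.array(p)-JC)
def jt(): 
    st=manip.get_state();return tj(st['ee_pos']),JR.T@st['wrist_force'],st['t']
E
python3 - <<'E'
from h import *
np.set_printoptions(precision=4,suppress=True)
st=manip.get_state()
print('tip',tj(onz('scene',(441.9,295),.1555)))
print(jt())
for p in((267,31),(424,31)):print(tj(onz('wrist',p,.0138,st)))
# rod in wrist, columns at two rows
im=cv2.cvtColor(cv2.imread('pics/wrist4.png'),cv2.COLOR_BGR2HSV)
for r in(5,60,120,180,225):
    c=np.where((im[r,290:345,1]<40)&(im[r,290:345,2]>180))[0]+290;print(r,c.min(),c.max(),tj(onz('wrist',((c.min()+c.max())/2,r),.1555,st)))
E
```

```text
tip [-0.0779  0.0232  0.1555]
(array([-0.2426,  0.0242,  0.1463]), array([-0.0226, -0.2036, -2.5986]), 7.775)
[-0.072   0.0626  0.0138]
[-0.0715 -0.0634  0.0138]
5 305 324 [-0.1034  0.0243  0.1555]
60 305 324 [-0.1252  0.0242  0.1555]
120 306 323 [-0.1507  0.0242  0.1555]
180 306 323 [-0.1781  0.0242  0.1555]
225 307 323 [-0.2003  0.024   0.1555]
```

Both readings agree: bolts at ±63/−72, rod axis 0.023–0.024 out in y. I'll advance over the bare ledge and feel downward.

```bash
python3 -m creep '[{"slide":[0.0007,-0.02,0],"roll":0},{"slide":[0,-0.02,0],"roll":0},{"slide":[0,-0.013,0],"roll":0},{"slide":[0,-0.005,0],"roll":0},{"slide":[0,0,0.004],"roll":0},{"slide":[0,0,0.004],"roll":0},{"slide":[0,0,0],"roll":0},{"slide":[0,0,0],"roll":0}]'
for i in 1; do python3 -m creep '[{"slide":[0,0,0.0015],"roll":0},{"slide":[0,0,0.0015],"roll":0},{"slide":[0,0,0],"roll":0}]'; done
python3 -m creep '[{"slide":[0,0,0.0015],"roll":0},{"slide":[0,0,0.0015],"roll":0},{"slide":[0,0,0],"roll":0}]'
python3 -m creep '[{"slide":[0,0,0.0015],"roll":0},{"slide":[0,0,0.0015],"roll":0},{"slide":[0,0,0],"roll":0}]'
```

```text
t: 8.78
ee_pos: [0.4033, 0.2789, 0.1374]
eef_rot: [-2.128, 2.311, -0.0]
wrist_force: [0.8, -0.4, -1.7]
finger_gap: 0.0237
t: 9.15
ee_pos: [0.4034, 0.2787, 0.1342]
eef_rot: [2.128, -2.311, -0.0]
wrist_force: [0.1, 0.8, -2.2]
finger_gap: 0.0237
t: 9.52
ee_pos: [0.4034, 0.2787, 0.1312]
eef_rot: [2.127, -2.311, -0.0]
wrist_force: [-0.2, -0.8, -1.8]
finger_gap: 0.0235
t: 9.9
ee_pos: [0.4034, 0.2787, 0.1282]
eef_rot: [2.128, -2.311, -0.0]
wrist_force: [-0.7, -0.4, -0.8]
finger_gap: 0.0235
```

```bash
python3 -m creep '[{"slide":[0,0,0.001],"roll":0},{"slide":[0,0,0.001],"roll":0},{"slide":[0,0,0],"roll":0}]'
python3 -m creep '[{"slide":[0,0,0.001],"roll":0},{"slide":[0,0,0],"roll":0}]'
python3 -m creep '[{"slide":[0,0,0.001],"roll":0},{"slide":[0,0,0],"roll":0}]'
python3 - <<'E'
from h import *
cv2.imwrite('pics/scene5c.png',cv2.resize(manip.get_image('scene')[230:350,350:500],None,fx=5,fy=5,interpolation=cv2.INTER_CUBIC));print(jt())
E
```

```text
t: 10.28
ee_pos: [0.4035, 0.2788, 0.1264]
eef_rot: [-2.128, 2.311, -0.0]
wrist_force: [-0.1, 0.0, -0.0]
finger_gap: 0.0238
t: 10.52
ee_pos: [0.4036, 0.2788, 0.1255]
eef_rot: [-2.128, 2.311, -0.0]
wrist_force: [-1.6, -0.1, 2.1]
finger_gap: 0.0234
t: 10.78
ee_pos: [0.4035, 0.2788, 0.1244]
eef_rot: [-2.128, 2.311, -0.0]
wrist_force: [-0.6, -0.0, 1.5]
finger_gap: 0.0234
(array([-0.18499538,  0.02331253,  0.12442928]), array([-0.62675418,  0.17079759,  1.8127663 ]), 10.825)
```

View pics/scene5c.png

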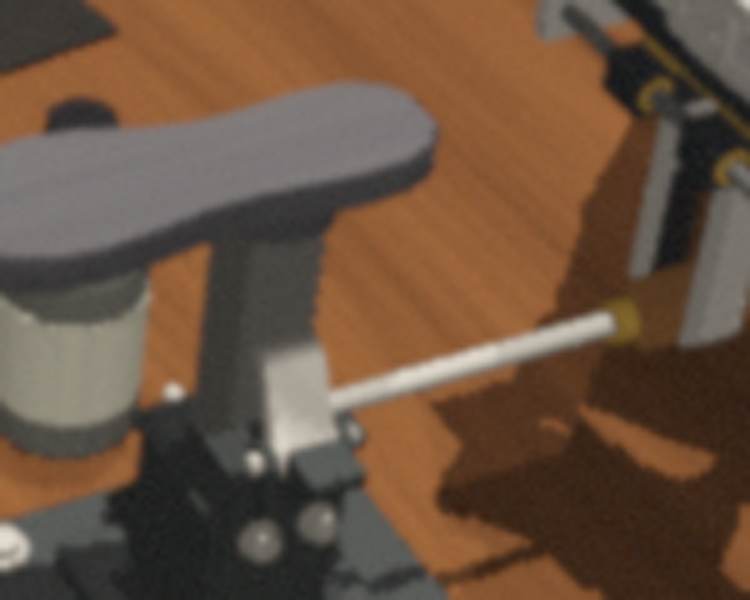

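```bash
python3 - <<'E'
from h import *
np.set_printoptions(precision=4,suppress=True)
for q in((345,395),(450,362),(600,322)):
    o,d=ray('scene',(350+q[0]/5-.4,230+q[1]/5-.4));o=tj(o);d=JR.T@d
    print(o+d*(.0233-o[1])/d[1])
im=manip.get_image('wrist');cv2.imwrite('pics/wrist5.png',im)
E
```

```text
[-0.0282  0.0233  0.1375]
[-0.0752  0.0233  0.1383]
[-0.1454  0.0233  0.1354]
```

View pics/wrist5.png

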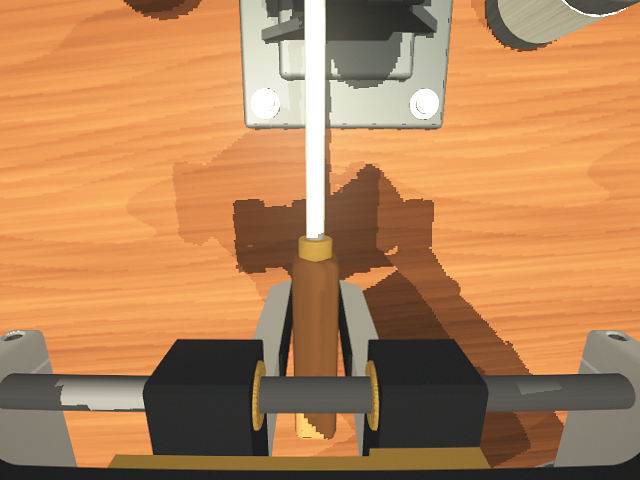

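Contact is at TCP z ≈ 0.127, so the ledge is about 0.132, which agrees with the rod height seen in the scene view (axis 0.137). I'll lift slightly and insert.

```bash
python3 -m creep '[{"slide":[0,0,-0.0015],"roll":0},{"slide":[0.0002,-0.005,0],"roll":0},{"slide":[0,-0.004,0],"roll":0},{"slide":[0,0,0],"roll":0}]' 1 60
python3 -c 'from h import *;print(jt())'
python3 -m creep '[{"slide":[0,-0.004,0],"roll":0},{"slide":[0,-0.004,0],"roll":0},{"slide":[0,0,0],"roll":0}]'
python3 -c 'from h import *;print(jt())'
```

```text
t: 11.38
ee_pos: [0.4128, 0.2777, 0.1258]
eef_rot: [-2.127, 2.312, -0.0]
wrist_force: [0.5, 0.9, -0.4]
finger_gap: 0.0234
(array([-0.17565665,  0.02299575,  0.12577771]), array([ 0.46698841,  0.94408727, -0.40918235]), 11.375)
t: 11.75
ee_pos: [0.4208, 0.2771, 0.1259]
eef_rot: [-2.127, 2.311, -0.0]
wrist_force: [0.7, -0.3, -0.7]
finger_gap: 0.0234
(array([-0.16770385,  0.02304545,  0.12585144]), array([ 0.72271095, -0.21803014, -0.73225849]), 11.75)
```

```bash
python3 -m creep '[{"slide":[0,-0.005,0],"roll":0},{"slide":[0,-0.005,0],"roll":0},{"slide":[0,-0.005,0],"roll":0},{"slide":[0,-0.004,0],"roll":0},{"slide":[0,0,0],"roll":0}]'
python3 - <<'E'
from h import *
print(jt())
cv2.imwrite('pics/scene6c.png',cv2.resize(manip.get_image('scene')[230:350,350:500],None,fx=5,fy=5,interpolation=cv2.INTER_CUBIC))
E
```

```text
t: 12.38
ee_pos: [0.4397, 0.2755, 0.1259]
eef_rot: [-2.127, 2.311, -0.0]
wrist_force: [0.4, -0.3, 1.0]
finger_gap: 0.0233
(array([-0.14865965,  0.02305361,  0.12585483]), array([ 0.45707358, -0.22032754,  1.0323238 ]), 12.375)
```

View pics/scene6c.png

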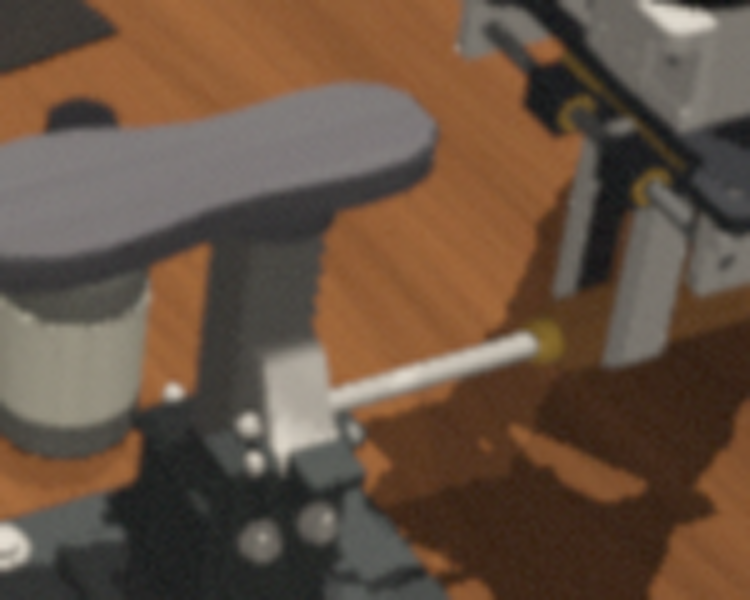

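The tip now shows beyond the pawl at crop (247,425), so the rod is through the gap. Now I'll lift and swing the pawl over.

```bash
python3 -m creep '[{"slide":[0,0,-0.004],"roll":0},{"slide":[0,0,-0.004],"roll":0},{"slide":[0,0,-0.004],"roll":0},{"slide":[0,0,-0.004],"roll":0},{"slide":[0,0,-0.004],"roll":0},{"slide":[0,0,0],"roll":0}]'
python3 - <<'E'
from h import *
print(jt())
cv2.imwrite('pics/scene7c.png',cv2.resize(manip.get_image('scene')[230:350,350:500],None,fx=5,fy=5,interpolation=cv2.INTER_CUBIC))
E
```

```text
t: 13.18
ee_pos: [0.4395, 0.2757, 0.1462]
eef_rot: [-2.127, 2.311, -0.0]
wrist_force: [0.1, 0.4, -0.9]
finger_gap: 0.0237
(array([-0.14894863,  0.02316266,  0.14623124]), array([ 0.07936717,  0.44886546, -0.93784488]), 13.175)
```

View pics/scene7c.png

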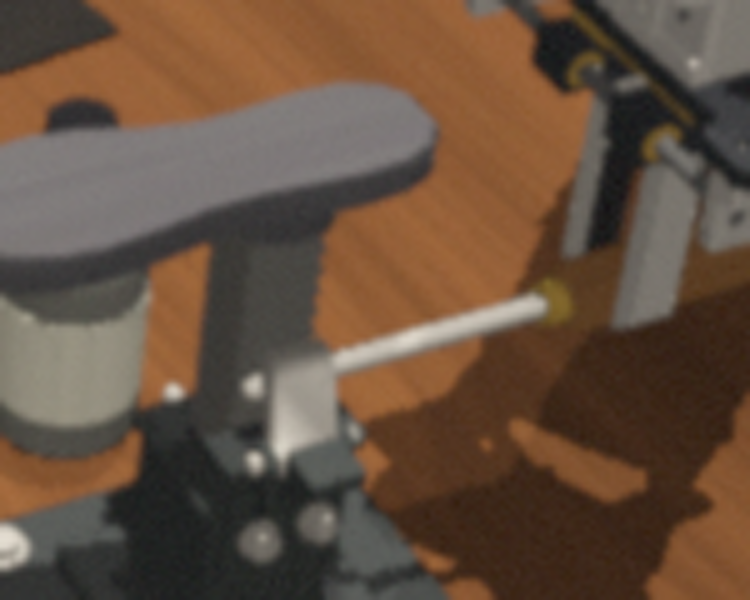

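The pawl has turned part of the way and the rod is behind it, with the tip at (253,385). Next I'll swing it outward.

```bash
python3 -m creep '[{"slide":[-0.004,0,-0.003],"roll":0},{"slide":[-0.005,0,-0.003],"roll":0},{"slide":[-0.006,0,-0.002],"roll":0},{"slide":[-0.006,0,-0.001],"roll":0},{"slide":[-0.005,0,0],"roll":0},{"slide":[0,0,0],"roll":0},{"slide":[0,0,0],"roll":0}]'
python3 - <<'E'
from h import *
print(jt())
cv2.imwrite('pics/scene8c.png',cv2.resize(manip.get_image('scene')[230:350,350:500],None,fx=5,fy=5,interpolation=cv2.INTER_CUBIC))
E
```

```text
t: 14.1
ee_pos: [0.4414, 0.3014, 0.1547]
eef_rot: [2.128, -2.311, -0.0]
wrist_force: [0.6, 0.1, -1.5]
finger_gap: 0.0232
(array([-0.14911185,  0.04898419,  0.15473603]), array([ 0.61527282,  0.19063155, -1.45902175]), 14.1)
```

View pics/scene8c.png

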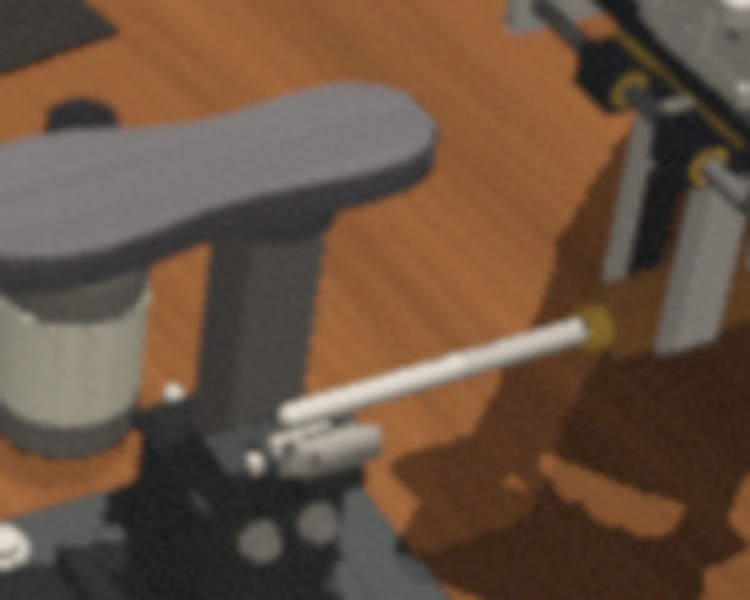

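The pawl has fallen right over onto its stop and now lies outward at crop (325,450). I'll back the rod out, rise, and go over the foot.

```bash
python3 -m creep '[{"slide":[0,0,-0.015],"roll":0},{"slide":[0,0.03,0],"roll":0},{"slide":[0,0.04,0],"roll":0},{"slide":[0,0.04,0],"roll":0},{"slide":[0,0,-0.05],"roll":0},{"slide":[0,0,-0.05],"roll":0},{"slide":[0.025,0,-0.03],"roll":0},{"slide":[0.024,0,0],"roll":0},{"slide":[0,-0.05,0],"roll":0},{"slide":[0,-0.05,0],"roll":0},{"slide":[0,-0.05,0],"roll":0},{"slide":[0,0,0],"roll":0}]'
python3 - <<'E'
from h import *
print(jt())
for n in ('scene','side'):cv2.imwrite(f'pics/{n}9.png',manip.get_image(n))
E
```

```text
t: 15.65
ee_pos: [0.4792, 0.2484, 0.2995]
eef_rot: [2.124, -2.313, -0.0]
wrist_force: [0.0, -0.7, -1.9]
finger_gap: 0.0235
(array([-0.10706957, -0.00068906,  0.29946118]), array([ 0.08363772, -0.67644145, -1.93835337]), 15.65)
```

View pics/scene9.png

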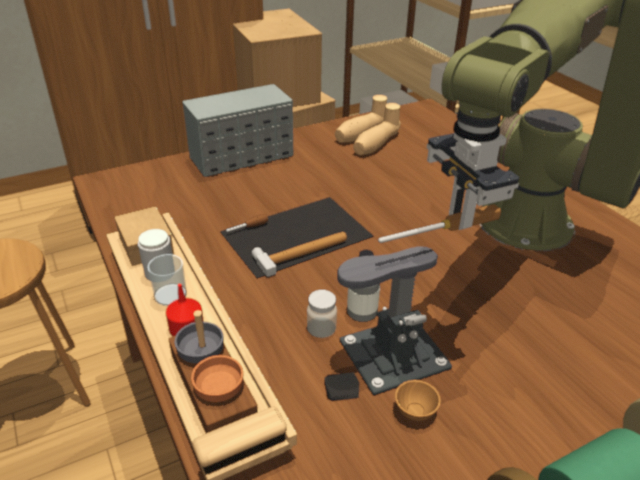

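View pics/side9.png

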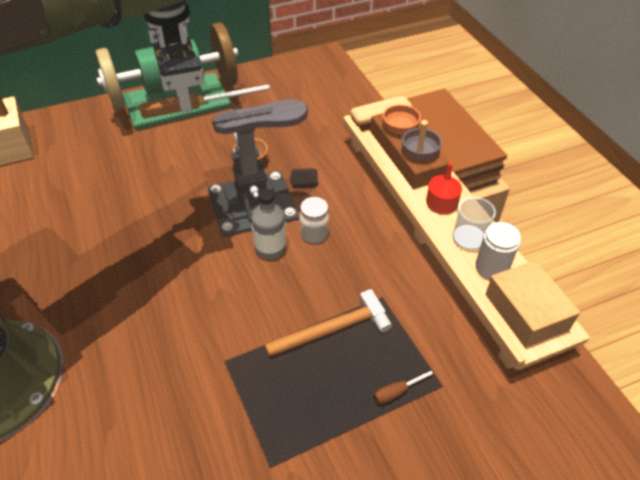

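The pawl stays back and the foot is still up. I'll go over the post and down until contact.

```bash
python3 -m creep '[{"slide":[0,-0.05,0],"roll":0},{"slide":[0,-0.05,0],"roll":0},{"slide":[0,-0.022,0],"roll":0},{"slide":[0,0,0.015],"roll":0},{"slide":[0,0,0.012],"roll":0},{"slide":[0,0,0],"roll":0},{"slide":[0,0,0],"roll":0}]'
python3 -m creep '[{"slide":[0,0,0.003],"roll":0},{"slide":[0,0,0.003],"roll":0},{"slide":[0,0,0.003],"roll":0},{"slide":[0,0,0],"roll":0}]'
python3 -m creep '[{"slide":[0,0,0.003],"roll":0},{"slide":[0,0,0.003],"roll":0},{"slide":[0,0,0],"roll":0}]'
python3 -m creep '[{"slide":[0,0,0.003],"roll":0},{"slide":[0,0,0],"roll":0}]'
python3 - <<'E'
from h import *
print(jt())
for n in ('scene','side'):cv2.imwrite(f'pics/{n}10.png',manip.get_image(n)[60:360,120:520])
E
```

```text
t: 16.62
ee_pos: [0.5985, 0.2396, 0.2737]
eef_rot: [-2.128, 2.31, -0.001]
wrist_force: [0.0, 0.9, -1.3]
finger_gap: 0.0237
t: 17.12
ee_pos: [0.5988, 0.2392, 0.2635]
eef_rot: [2.127, -2.311, -0.0]
wrist_force: [0.5, 0.4, -2.2]
finger_gap: 0.0231
t: 17.5
ee_pos: [0.5988, 0.2392, 0.2575]
eef_rot: [2.127, -2.311, -0.0]
wrist_force: [-0.3, -0.4, -2.1]
finger_gap: 0.0235
t: 17.75
ee_pos: [0.5989, 0.2393, 0.255]
eef_rot: [-2.127, 2.311, -0.0]
wrist_force: [-0.1, 0.1, -1.4]
finger_gap: 0.0236
(array([1.29894508e-02, 5.21162186e-05, 2.54980904e-01]), array([-0.06023429,  0.10457857, -1.3913911 ]), 17.75)
```

View pics/scene10.png

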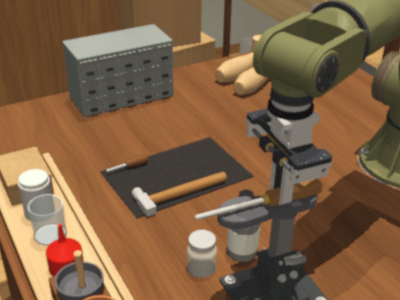

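```bash
python3 -m creep '[{"slide":[0,0,0.002],"roll":0},{"slide":[0,0,0.002],"roll":0},{"slide":[0,0,0],"roll":0}]'
python3 -m creep '[{"slide":[0,0,0.002],"roll":0},{"slide":[0,0,0.002],"roll":0}]'
python3 -m creep '[{"slide":[0,0,0.002],"roll":0},{"slide":[0,0,0.002],"roll":0}]'
python3 -m creep '[{"slide":[0,0,0.002],"roll":0},{"slide":[0,0,0.002],"roll":0}]'
```

```text
t: 18.23
ee_pos: [0.599, 0.2393, 0.2512]
eef_rot: [-2.127, 2.311, -0.0]
wrist_force: [0.2, -0.2, 4.4]
finger_gap: 0.0231
t: 18.48
ee_pos: [0.599, 0.2393, 0.2473]
eef_rot: [-2.127, 2.311, -0.001]
wrist_force: [-0.4, -0.5, 4.8]
finger_gap: 0.0236
t: 18.73
ee_pos: [0.599, 0.2393, 0.2433]
eef_rot: [-2.127, 2.311, -0.001]
wrist_force: [-0.1, -0.4, 4.6]
finger_gap: 0.0234
t: 18.98
ee_pos: [0.599, 0.2393, 0.2393]
eef_rot: [-2.127, 2.311, -0.001]
wrist_force: [0.5, -0.0, 5.0]
finger_gap: 0.0235
```

```bash
python3 - <<'E'
from h import *
a=manip.get_image('scene')[220:370,340:500];cv2.imwrite('pics/scene11.png',cv2.resize(a,None,fx=4,fy=4,interpolation=cv2.INTER_CUBIC))
E
```

```text
(no output)
```

View pics/scene11.png

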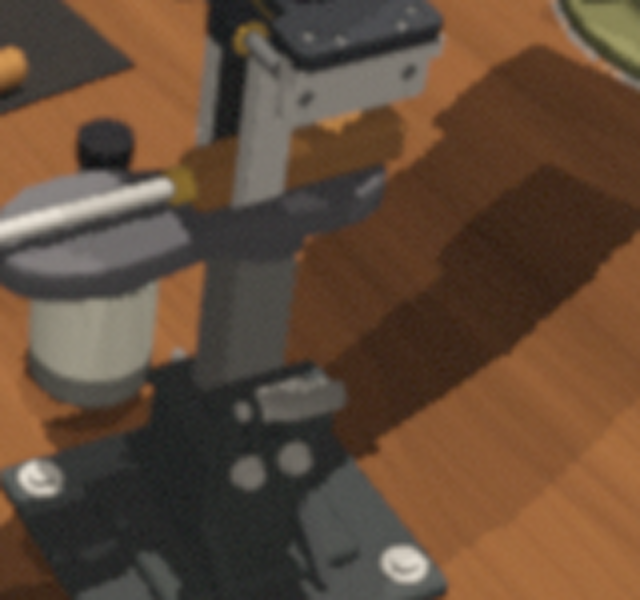

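The foot is going down with the hand and the pawl stays back. I'll carry on slowly.

```bash
python3 -m creep '[{"slide":[0,0,0.002],"roll":0},{"slide":[0,0,0.002],"roll":0},{"slide":[0,0,0.002],"roll":0},{"slide":[0,0,0.002],"roll":0},{"slide":[0,0,0.002],"roll":0}]'
python3 -m creep '[{"slide":[0,0,0.002],"roll":0},{"slide":[0,0,0.002],"roll":0},{"slide":[0,0,0.002],"roll":0},{"slide":[0,0,0.002],"roll":0},{"slide":[0,0,0.002],"roll":0}]'
python3 -m creep '[{"slide":[0,0,0.0015],"roll":0},{"slide":[0,0,0.0015],"roll":0},{"slide":[0,0,0.0015],"roll":0}]'
python3 -m creep '[{"slide":[0,0,0.001],"roll":0},{"slide":[0,0,0.001],"roll":0},{"slide":[0,0,0.001],"roll":0}]'
```

```text
t: 19.65
ee_pos: [0.599, 0.2393, 0.2292]
eef_rot: [-2.127, 2.311, -0.0]
wrist_force: [-0.8, 0.6, 5.4]
finger_gap: 0.0236
t: 20.27
ee_pos: [0.599, 0.2393, 0.2192]
eef_rot: [-2.127, 2.311, -0.0]
wrist_force: [0.3, -0.8, 5.3]
finger_gap: 0.0232
t: 20.65
ee_pos: [0.599, 0.2393, 0.2147]
eef_rot: [-2.127, 2.311, -0.0]
wrist_force: [0.3, -0.1, 5.6]
finger_gap: 0.0235
t: 21.02
ee_pos: [0.599, 0.2393, 0.2117]
eef_rot: [-2.127, 2.311, -0.0]
wrist_force: [-0.6, -0.7, 5.2]
finger_gap: 0.0237
```

```bash
python3 -m creep '[{"slide":[0,0,0.001],"roll":0},{"slide":[0,0,0.001],"roll":0},{"slide":[0,0,0.0005],"roll":0}]'
python3 -m creep '[{"slide":[0,0,0.0006],"roll":0},{"slide":[0,0,0.0006],"roll":0}]'
python3 -m creep '[{"slide":[0,0,0.0006],"roll":0},{"slide":[0,0,0.0006],"roll":0}]'
python3 -m creep '[{"slide":[0,0,0.0006],"roll":0},{"slide":[0,0,0.0006],"roll":0}]'
```

```text
t: 21.4
ee_pos: [0.599, 0.2393, 0.2092]
eef_rot: [-2.127, 2.311, -0.0]
wrist_force: [-0.2, -0.3, 6.2]
finger_gap: 0.0235
t: 21.65
ee_pos: [0.599, 0.2393, 0.208]
eef_rot: [-2.127, 2.311, -0.0]
wrist_force: [-1.4, -0.9, 4.9]
finger_gap: 0.0237
t: 21.9
ee_pos: [0.599, 0.2393, 0.2073]
eef_rot: [-2.127, 2.311, -0.001]
wrist_force: [-2.7, -0.6, 10.4]
finger_gap: 0.0236
t: 22.15
ee_pos: [0.5991, 0.2393, 0.2072]
eef_rot: [-2.127, 2.31, -0.001]
wrist_force: [-6.9, -3.5, 19.2]
finger_gap: 0.0236
```

The force rises sharply at TCP z = 0.207, so the handle's underside is at about 0.204 and the foot is fully down. I'll lift off and check.

```bash
python3 -m creep '[{"slide":[0,0,-0.002],"roll":0},{"slide":[0,0,-0.01],"roll":0},{"slide":[0,0,-0.04],"roll":0},{"slide":[0,0,-0.05],"roll":0},{"slide":[0,0.05,0],"roll":0},{"slide":[0,0.05,0],"roll":0},{"slide":[0,0.05,0],"roll":0},{"slide":[0,0,0],"roll":0}]'
python3 - <<'E'
from h import *
print(jt());st=manip.get_state()
for n in ('scene','side','wrist'):cv2.imwrite(f'pics/{n}12.png',manip.get_image(n))
cv2.imwrite('pics/scene12c.png',cv2.resize(cv2.imread('pics/scene12.png')[200:370,330:530],None,fx=3.5,fy=3.5,interpolation=cv2.INTER_CUBIC))
np.save('st12.npy',[*st['ee_pos'],*st['eef_rot']])
for p in [(-.062,0,.204),(.133,0,.204),(0,.0245,.204)]: print(proj('scene',JC+JR@np.array(p)),proj('side',JC+JR@np.array(p)))
E
```

```text
t: 23.15
ee_pos: [0.4472, 0.2521, 0.3083]
eef_rot: [-2.129, 2.309, -0.0]
wrist_force: [0.8, -0.7, -1.5]
finger_gap: 0.0237
(array([-1.39320929e-01,  2.72849183e-04,  3.08287783e-01]), array([ 0.86491691, -0.59901893, -1.46345836]), 23.15)
[431.55611509 270.46962161] [214.88421566 140.25080597]
[338.3762919  296.52166333] [306.1884508  121.98293476]
[409.63572506 286.40285483] [241.79286224 127.12346361]
```

View pics/scene12c.png

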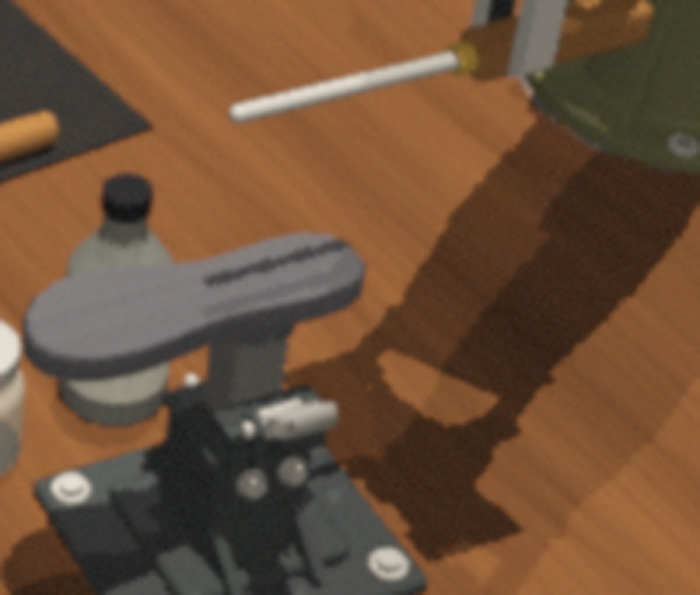

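View pics/side12.png

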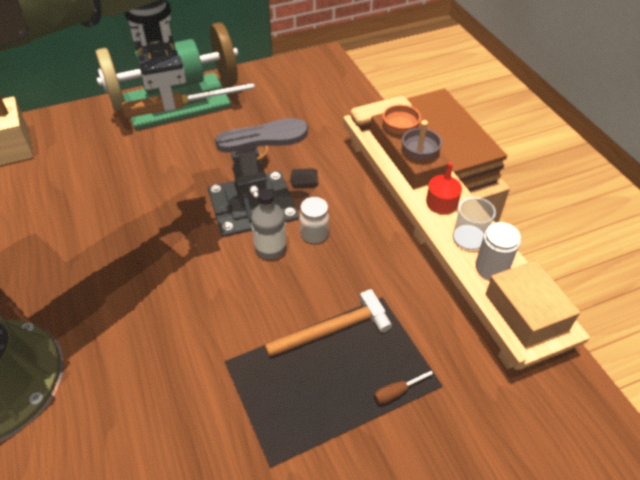

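View pics/wrist12.png

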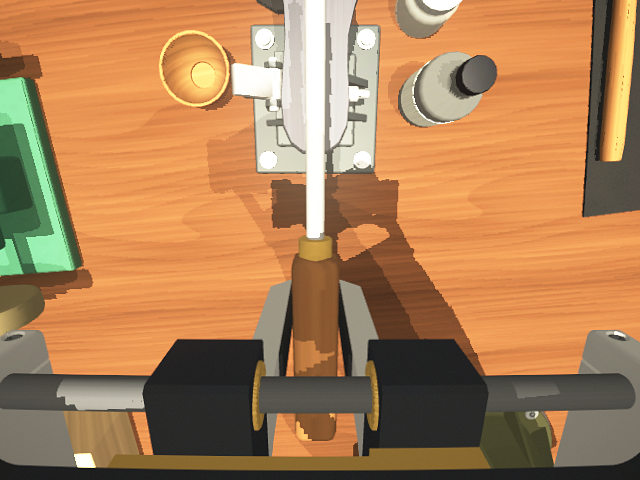

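The wrist view shows the pawl bar lying outward at (257,80). The foot's heel and toe fall within a few pixels of where the all-the-way-down prediction puts them. Now I'll take the rod back to its place on the mat.

```bash
python3 -m creep '[{"slide":[0,0,0],"roll":-0.0975},{"slide":[0,0,0],"roll":-0.097},{"slide":[0.0526,-0.0063,0],"roll":0},{"slide":[0.0526,-0.0063,0],"roll":0},{"slide":[0.0526,-0.0063,0],"roll":0},{"slide":[0.0526,-0.0063,0],"roll":0},{"slide":[0.0526,-0.0063,0],"roll":0},{"slide":[0.0526,-0.0063,0],"roll":0},{"slide":[0.0526,-0.0063,0],"roll":0},{"slide":[0.0526,-0.0063,0],"roll":0},{"slide":[0.0526,-0.0063,0],"roll":0},{"slide":[0.0526,-0.0063,0],"roll":0}]'
python3 -m creep '[{"slide":[0,0,0],"roll":0},{"slide":[0,0,0.06],"roll":0},{"slide":[0,0,0.06],"roll":0},{"slide":[0,0,0.06],"roll":0},{"slide":[0,0,0.05],"roll":0},{"slide":[0,0,0],"roll":0},{"slide":[0,0,0],"roll":0}]'
python3 - <<'E'
from h import *
st=manip.get_state();print(2*np.arctan2(st['eef_rot'][1],st['eef_rot'][0]))
for n in ('side','wrist'):cv2.imwrite(f'pics/{n}13.png',manip.get_image(n))
E
```

```text
t: 24.8
ee_pos: [0.5711, -0.2668, 0.3065]
eef_rot: [2.341, -2.095, -0.001]
wrist_force: [1.3, 0.6, -1.4]
finger_gap: 0.0238
t: 25.68
ee_pos: [0.5718, -0.2644, 0.0796]
eef_rot: [-2.342, 2.093, -0.004]
wrist_force: [0.1, 0.6, -1.7]
finger_gap: 0.0235
4.824305264374941
```

View pics/wrist13.png

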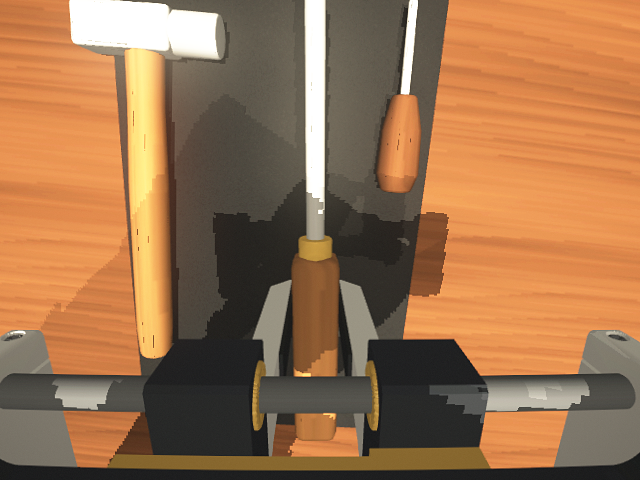

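View pics/side13.png

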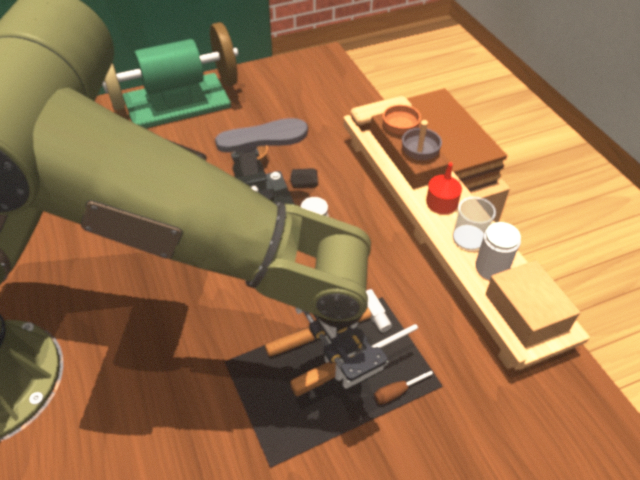

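The rod is lined up between the hammer and the awl. I'll lower it gently.

```bash
python3 -m creep '[{"slide":[0,0.003,0.025],"roll":0},{"slide":[0,0,0.02],"roll":0},{"slide":[0,0,0.014],"roll":0},{"slide":[0,0,0.006],"roll":0},{"slide":[0,0,0.003],"roll":0},{"slide":[0,0,0.002],"roll":0},{"slide":[0,0,0],"roll":0},{"slide":[0,0,0],"roll":0}]'
python3 -m creep '[{"slide":[0,0,0.001],"roll":0},{"slide":[0,0,0],"roll":0}]'
```

```text
t: 26.78
ee_pos: [0.5678, -0.2644, 0.0076]
eef_rot: [-2.342, 2.094, -0.001]
wrist_force: [-0.0, -0.0, -0.8]
finger_gap: 0.0233
t: 27.02
ee_pos: [0.5679, -0.2644, 0.0073]
eef_rot: [-2.342, 2.094, -0.001]
wrist_force: [-3.3, 2.0, 7.6]
finger_gap: 0.0234
```

Contact with the mat. I'll open part way and rise.

```bash
python3 -m creep '[{"slide":[0,0,0],"roll":0},{"slide":[0,0,0],"roll":0},{"slide":[0,0,0],"roll":0},{"slide":[0,0,0],"roll":0}]' 0.06 20
python3 -m creep '[{"slide":[0,0,-0.02],"roll":0},{"slide":[0,0,-0.05],"roll":0},{"slide":[0,0,-0.06],"roll":0},{"slide":[0,0,-0.06],"roll":0},{"slide":[0,0.05,-0.05],"roll":0},{"slide":[0,0.06,0],"roll":0},{"slide":[0,0.06,0],"roll":0},{"slide":[0,0,0],"roll":0},{"slide":[0,0,0],"roll":0}]'
python3 - <<'E'
from h import *
np.set_printoptions(precision=4,suppress=True)
for n in ('scene','side','wrist'):cv2.imwrite(f'pics/{n}14.png',manip.get_image(n))
E
```

```text
t: 27.52
ee_pos: [0.5677, -0.2644, 0.0062]
eef_rot: [2.342, -2.094, -0.0]
wrist_force: [-0.6, 0.2, 0.6]
finger_gap: 0.044
t: 28.65
ee_pos: [0.4049, -0.2828, 0.2418]
eef_rot: [-2.342, 2.094, -0.003]
wrist_force: [0.6, 0.0, 0.0]
finger_gap: 0.0447
```

View pics/scene14.png

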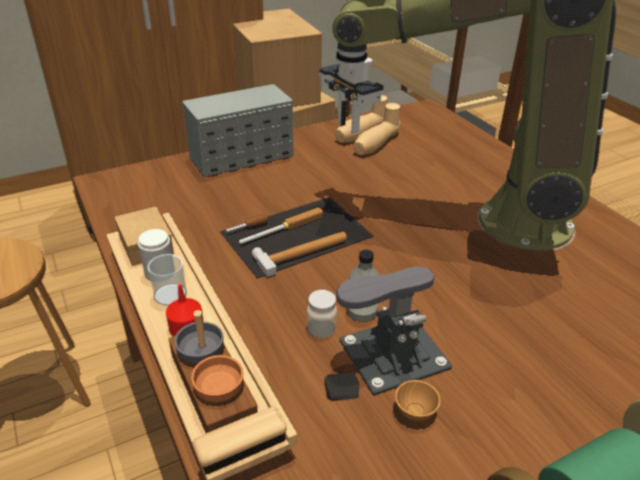

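View pics/side14.png

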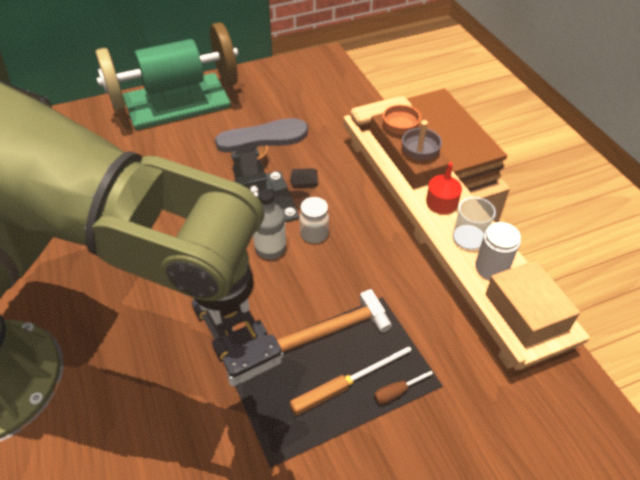

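View pics/wrist14.png

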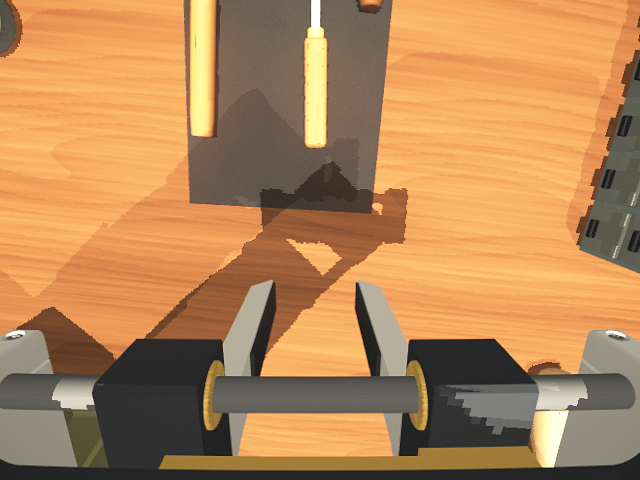

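The rod lies on the mat in its old place, with its tip at side pixel (410,349). The bystanders sit where they were, the pawl is back and the foot is down. Handing in.

```bash
python3 -c 'from bench import manip;print(manip.job_done())'
```

```text
the job is handed in; nothing more can be done
None
```

The job is handed in at about 29 s on the robot's clock, well inside the 66 s limit.

**Pawl:** I took the rod from the mat and felt the ledge at about 0.132 m, roughly 4 mm above nominal. I slid the rod through the gap and lifted, then swung the pawl out until it fell onto its back stop. Only the rod touched it.

**Foot:** I pressed the foot down with the rod's handle at 16 mm/s and slower, against about 7 N. It came to a firm stop with the handle's underside at about 0.204 m, matching the all-the-way-down height. The final push against that stop reached about 21 N.

**Rod:** It lies back on the mat within a few millimetres of where it was.

**Last checks:** In the final pictures the pawl is thrown back and the foot is down. The hammer, awl, glue, jar, bowl and heel piece look unmoved, and the hand touches nothing.

**Readings that disagreed:**
- My early picture estimate put the ledge 1–3 mm below nominal, but the touch found it about 4 mm above. I went by the touch.
- The base bolts came out at 14 mm height, not on a 24 mm base. All three cameras agreed on their positions, so I used those.
- The rod tilted about a degree in the grip while feeling the ledge. It seems to have come level again when pressed on the foot.

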